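# Park the sprung index plunger and run the tape transport carriage out

## Task

Free the tape transport carriage on the service cradle and run it out: pull the red sprung index plunger up until you feel it come softly against its top buffer, twist it clockwise (seen from above) until it meets its end stop, and let it down into the rest notch so that it stays up by itself when you let go. Then slide the carriage by its blue post all the way to the black stop. Never force the plunger against its stops or the carriage against the plunger, and leave the other things on the bench where they are.

Things in the scene. Friction and masses are not known exactly. Their poses are not given: they have to be found in the camera images.
- cradle: Aluminium service cradle fixed to the desk, base plate 190 (x) x 340 (y) x 12 mm; origin at the centre of its underside. At its +x edge a dark steel bracket, 48 mm wide, 52 mm high, carries the plunger and its brass cam above the carriage's tongue; a black stop bar stands near its +y end. In rules on force it includes the brass cam and the carriage.
- index_housing: The index plunger with all its moving parts (rod, lug, spring, red paddle), named by its brass bushing; origin on the plunger's vertical axis at desk height, x 55 mm, y 0 in the cradle's frame, turned as the cradle is.
- paddle_top (a point): Centre of the top face of the plunger's red paddle, 136 mm above the desk when down; rises and turns with the plunger. The paddle is an upright plate 44 mm long (this point's x), 12 mm thick (its y), 32 mm high, on a 10 mm stem. Grip it across its thickness, fingertips not below its lower edge: the brass cam may come within 10 mm of that edge.
- index_plunger (a joint): Lift of the plunger in m: 0 = down, its rod 4 mm deep in the carriage's tongue. Pulling takes 3 N at first and 0.25 N more per mm. A rubber buffer (about 8 N per mm) ends the lift, somewhere between 11 and 23 mm: this differs from start to start and is not measured, so feel for it. Parked in the rest notch, the lift is 5 mm less than at the buffer (6 to 18 mm).
- index_knob (a joint): Turn of the plunger in rad, -0.09 with its lug resting in the slot (0: paddle along the cradle's x), growing clockwise seen from above. A light torsion spring (0.04 N m plus 0.02 N m per rad) turns it back. The turn ends at a slightly springy wall (about 0.1 to 0.2 N m more per 0.1 rad), somewhere between 0.75 and 1.35 rad: this differs from start to start and is not measured, so feel for it.
- cam (a point): Point on the plunger's axis at the top of the bracket, 52 mm above the desk: foot of the brass cam. A lug on the stem stands in an upright slot of the cam (on the cradle's +y side) and can turn only when lifted to the buffer or at most 1.5 mm below it; lower, it strikes the slot or a 3 mm high ridge. The rest notch lies between ridge and end wall, 5 mm below the buffer.
- cam_mid (a point): The same axis, 75 mm above the desk. The rest notch lies directly before the end wall and leaves the lug 0.08 rad of play. Let down there, the lug is held by the ridge and the plunger stays up. Let down anywhere else, it springs back to 0 and drops.
- carriage (a joint): Travel of the carriage in m along the cradle's +y: 0 = home, locked by the plunger's rod; 0.07 = against its stop. It slides freely once the plunger is up, with about 2 N of friction, and stays where it is left.
- handle_top (a point): Centre of the top face of the carriage's blue handle post, 110 mm above the desk; the post is 30 mm (cradle's x) by 12 mm (cradle's y), and 84 mm high. It moves with the carriage.
- cassette_shell: White cassette shell 100 x 64 x 12 mm lying on the desk; bystander; origin at the centre of its underside.
- capstan_shaft: Chrome capstan shaft 8 mm thick standing on its 44 mm brass flywheel, 63 mm high in all; bystander; origin under its centre.
- function_lever: Dark brown bakelite function lever, 105 mm long, 11 mm high, lying on the desk; bystander; origin under its middle.
- screwdriver: Yellow-handled screwdriver 160 mm long lying on the desk; bystander; origin at its underside.
- parts_dish: Small steel dish, 42 mm across and 18 mm high, standing on the cradle's base plate near its -y end; bystander; origin under its centre.
- oil_bottle: Amber glass bottle, 36 mm across and 70 mm high; bystander; origin under its centre.

How it is judged:
On the way, in this order (a step that is already met when the one before it is completed fails the run):
1. the plunger is parked in its rest notch and let go, with the carriage still home (value of joint index_plunger above 0.0045 m and value of joint index_knob above 0.5 rad and velocity of joint index_plunger between -0.01 and 0.01 m/s and velocity of joint index_knob between -0.2 and 0.2 rad/s and contact force between the fingers and index_housing below 0.1 N and value of joint carriage below 0.006 m), for 0.2 s.
2. the carriage stands against its stop (value of joint carriage above 0.066 m), for 0.2 s.
At the end, for the whole second after the job is handed in: The plunger stays up by itself in its rest notch (lifted more than 4.5 mm and turned more than 0.5 rad, at rest, untouched) and the carriage rests within 4 mm of its stop (travel over 66 mm) (value of joint index_plunger above 0.0045 m and value of joint index_knob above 0.5 rad and velocity of joint index_plunger between -0.01 and 0.01 m/s and velocity of joint index_knob between -0.2 and 0.2 rad/s and contact force between the fingers and index_housing below 0.1 N and value of joint carriage above 0.066 m and velocity of joint carriage between -0.005 and 0.005 m/s).
It fails at once if the plunger is forced: more than 22 N between the plunger and the cradle (buffer, slot, end wall or carriage) (contact force between index_housing and cradle above 22 N).
It fails at once if a bystander (shell, shaft, lever, screwdriver, dish or bottle) is moved by more than 20 mm (distance of any of cassette_shell, capstan_shaft, function_lever, screwdriver, parts_dish, oil_bottle from where it was at the start of the episode above 0.02 m).
It also fails if it takes over 72 s, if anything falls off the work surface, if the arm or the gripper's body presses on something with over 40 N, if the wrist force passes 120 N, or if a joint passes its speed limit or range.

## Robot

A 6-joint arm with a two-finger parallel gripper is mounted at the origin on the work surface. World frame = base frame: x ahead of the robot, y to its left, z up, the work surface at z = 0. Lengths are in m, angles in rad, forces in N, time in s.
With the tool pointing down it reaches from about 0.35 to 0.975 m from the base axis. Payload 17.4 kg.
Tool frame: the origin (TCP) lies midway between the tips of the shut fingers; the grasp point (between the pads) lies 19 mm behind it; x points along the fingers, y is the direction in which the jaws open and shut, and the axes are right-handed (so a half turn about x gives the same grasp; the last joint's range is limited). The gripper opens to 85 mm and grips with 20 to 120 N. Pads are 22 mm wide; open, the fingers measure 114 mm over their backs; the gripper's body (76 mm by 85 mm) begins 54 mm behind the grasp point. The pads swing forward as they close: fully open they stand 13 mm farther back than shut.
Start: joints at [1.302, 0.116, 1.442, -0, 1.584, -0.038], TCP at [0.154, 0.657, 0.231] pointing down, gripper open.
Joint ranges: [-2.83, 2.83], [-0.83, 2.19], [0.07, 2.5], [-1.14, 4.28], [0.01, 3], [-2.97, 2.97]. Speed limits (rad/s): [1.89, 1.89, 2.22, 3.14, 3.14, 3.14].

## Interface

Orientations are given as a rotation vector (axis times angle).
In Python, from rig import arm, get_image, camera_info, find_in, place_of gives the robot as it stands. Calls block until the motion is done:
- arm.move_to(position, orientation): joint-space move of the TCP to a pose.
- arm.servo_line(position, attitude=None, velocity=0.15, f_stop=None): straight line of the TCP; attitude=None keeps the orientation; velocity is the mean speed in m/s. With f_stop (N) it stops when the force on the tool has changed by that much, and returns True; else False.
- arm.set_joints(angles): joint-space move.
- arm.release() and arm.close_gripper(force=None): open the fingers fully, or close them until they stop; force is the grip in N (None keeps the last).
- arm.wait(seconds).
- arm.solve_ik(position, orientation): joint angles nearest the present ones, or None.
- get_image(name): name is "scene" or "top" or "wrist"; returns (picture, depth): 400x640x3 uint8, blue, green, red; 400x640 float32, m along the optical axis (not along the pixel's ray), 0 where there is no reading.
- camera_info(name): a dict with "fx", "fy", "cx", "cy" (pixels), "R" (3x3) and "t" (3): a world point X has camera coordinates R X + t. Camera axes: x right, y down, z forward; pixel columns grow to the right and rows downward; lengths in m; the calibration is good to about 2 mm. A picture is of the moment at which its call begins: read the wrist's pose just before it. camera_info takes no time and is no camera call; for the wrist camera it gives the pose at the moment of the call.
A pose or a line that the arm cannot do raises arm.PlanningError and nothing moves.
- arm.finish_job(): hands the job in, once; it reports no verdict.
Trained networks look in the newest picture that a camera, given by its name, has taken for a name from the list of things; names that differ only in an ending like _2 or _b are one class to them, and where a whole thing is asked for, a point or a joint stands for the part that bears it (a point fixed in the world has none). Each returns a list of dicts, best first, with "p" (0 to 1); they miss things now and then, are a little off and sometimes report something else, mostly with a low value. They report only what shows in the picture. A call takes as long as a camera call.
- find_in(camera, thing): "location" ([column, row] in pixels, amid what is visible of it).
- place_of(camera, thing): "location" ([column, row] in pixels: a listed point, or the origin of a listed thing).
Readings, each from a call of its own:
- arm.read_clock(): time.
- arm.read_joint_positions(): joint angles.
- arm.read_qd(): joint speeds.
- arm.read_joint_efforts(): joint torques, N m.
- arm.read_tcp_pos(): TCP position.
- arm.read_tool_rot(): TCP orientation.
- arm.read_contact_force(): force on the tool from outside, world axes, zero at the start.
- arm.read_torque(): the same for the moment, N m.
- arm.read_gripper_width(): finger opening in m.
Only numpy, scipy, OpenCV 4.12 (cv2) and the standard library are available. Lean on these libraries where they do the work, as an engineer would, in place of code of your own. Each camera call takes 0.05 s, during which the arm holds its last target.

## Working session

There is one attempt and no reset: what is moved stays moved. The work goes in short steps, each a Python script; the robot and the scene stay as the last script left them, time stands still between calls to the robot, and variables do not carry over. Pictures are saved under pics/ and viewed, and the job is handed in when it is done.

```bash
mkdir -p pics; ls
python3 - <<'E'
from rig import arm,get_image,camera_info,find_in,place_of
import cv2,numpy as np
for c in ("scene","top"):
    im,d=get_image(c); cv2.imwrite(f"pics/{c}0.png",im); np.savez(f"{c}0.npz",d=d)
    K=camera_info(c); R=np.array(K['R']);t=np.array(K['t'])
    print(c,K['fx'],K['cx'],K['cy'],'pos',-R.T@t)
    for n in ("paddle_top","handle_top","cradle","index_housing","cam","cam_mid","oil_bottle","parts_dish","capstan_shaft"):
        r=place_of(c,n)
        for q in r[:2]:
            u,v=q['location']; z=d[int(round(v)),int(round(u))]
            ray=R.T@np.array([(u-K['cx'])/K['fx'],(v-K['cy'])/K['fy'],1]); o=-R.T@t
            print(n,round(q['p'],2),np.round([u,v],1),np.round(o+ray*z,4))
print(arm.read_clock(),arm.read_tool_rot(),arm.read_tcp_pos())
E
```

```text
pics
scene 417.93108917981687 323.40736641204563 202.87648086469838 pos [ 1.02157979 -0.42459528  0.97377455]
handle_top 0.88 [271.7 223.2] [ 0.4421 -0.124   0.1127]
handle_top 0.55 [308.1 241.3] [ 0.5553 -0.0918  0.1335]
cradle 0.93 [296.4 256.7] [ 0.5176 -0.1042  0.0286]
index_housing 0.35 [307.5 240.8] [ 0.5536 -0.0923  0.1342]
cam 0.61 [309.3 259.7] [ 0.5738 -0.1028  0.0843]
cam_mid 0.74 [312. 256.] [ 0.5673 -0.0895  0.0802]
oil_bottle 0.66 [220.2 375.3] [ 0.6671 -0.4129  0.0409]
oil_bottle 0.6 [156.6 330.8] [ 0.4733 -0.481   0.0108]
parts_dish 0.59 [255.3 286.3] [ 0.5193 -0.2345  0.017 ]
parts_dish 0.32 [159.7 331.4] [ 0.478  -0.4759  0.0089]
capstan_shaft 0.76 [461.9 203.2] [0.6574 0.4067 0.0092]
top 362.34409353593435 321.9885530798227 195.65085779928975 pos [ 0.37155138 -0.01379291  1.08485462]
paddle_top 0.65 [348.2 177.8] [ 0.3716 -0.0138  1.0849]
paddle_top 0.35 [346.3 177.8] [ 0.5581 -0.085   0.0651]
handle_top 0.93 [363.  212.4] [ 0.4544 -0.1245  0.1091]
cradle 0.34 [447.6 150.1] [ 0.6414 -0.3898  0.0364]
index_housing 0.64 [349.2 179.6] [ 0.5404 -0.0878  0.1341]
cam 0.79 [347.9 177.2] [ 0.5476 -0.0847  0.131 ]
cam 0.36 [363.4 215.2] [ 0.4468 -0.1253  0.1092]
cam_mid 0.69 [345.8 179.9] [ 0.553  -0.0838  0.0593]
oil_bottle 0.67 [449.1 152.7] [ 0.6355 -0.3967  0.028 ]
parts_dish 0.42 [396.7 196. ] [ 0.5093 -0.2366  0.017 ]
capstan_shaft 0.66 [183.3 156. ] [0.6445 0.4049 0.0093]
1.0 [ 0.18124595  1.56321302 -0.18120725] [0.15443124 0.6571056  0.23130642]
```

Run:
```python
import cv2
im=cv2.imread("pics/top0.png"); cv2.imwrite("pics/topc.png",cv2.resize(im[120:280,270:470],None,fx=4,fy=3.75,interpolation=cv2.INTER_CUBIC)[:600])
im=cv2.imread("pics/scene0.png"); cv2.imwrite("pics/scenec.png",cv2.resize(im[150:350,200:440],None,fx=3,fy=3,interpolation=cv2.INTER_CUBIC))
```

```text
(no output)
```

View pics/topc.png

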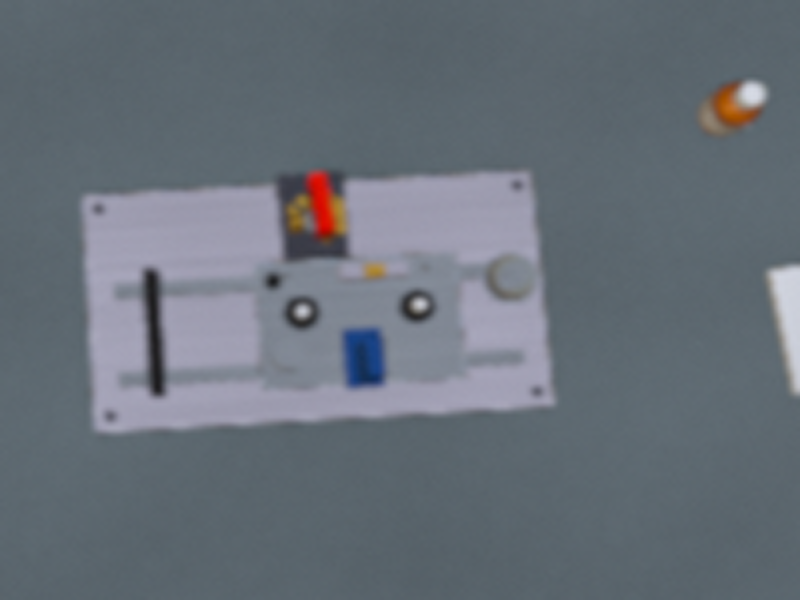

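View pics/scenec.png

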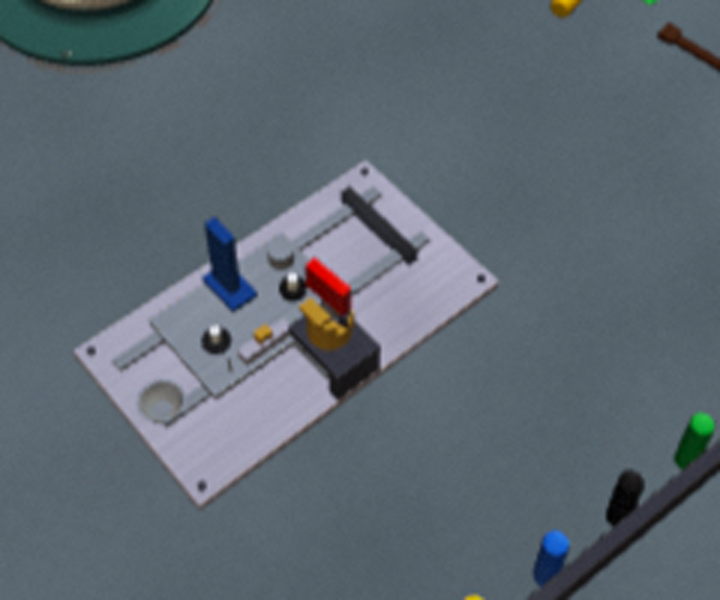

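View pics/scene0.png

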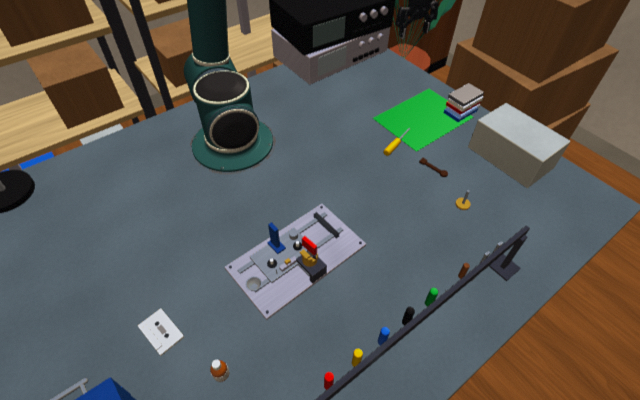

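The top view shows the cradle almost aligned with the world axes. The red paddle is at about (350,174), the blue post at about (361,215), and the dish at the right, on the -y side. Next I compute the poses from corners and colour.

```bash
cat > h.py <<'E'
from rig import arm,get_image,camera_info,find_in,place_of
import cv2,numpy as np
from scipy.spatial.transform import Rotation as Ro
def cast(K,u,v,z):
    R=np.array(K['R']);o=-R.T@np.array(K['t'])
    r=R.T@np.array([(u-K['cx'])/K['fx'],(v-K['cy'])/K['fy'],1]); return o+r*(z-o[2])/r[2]
def cloud(K,d):
    R=np.array(K['R']);t=np.array(K['t']); v,u=np.mgrid[:d.shape[0],:d.shape[1]]
    P=np.stack([(u-K['cx'])/K['fx']*d,(v-K['cy'])/K['fy']*d,d],-1); return (P-t)@R
E
python3 - <<'E'
from h import *
K=camera_info("top")
C=[cast(K,x/4+270,y/3.75+120,.012)[:2] for x,y in [(82,196),(530,172),(553,405),(95,432)]]
C=np.array(C);print(np.round(C,4)); c=C.mean(0)
yy=(C[0]-C[1]+C[3]-C[2]);yaw=np.arctan2(-yy[0],yy[1]);xx=(C[0]-C[3]+C[1]-C[2]);print(c,'yaw',yaw,np.arctan2(xx[1],xx[0]),np.linalg.norm(yy)/2,np.linalg.norm(xx)/2)
ca,sa=np.cos(yaw),np.sin(yaw);print('axis',c+.055*np.array([ca,sa]))
for cam in("top","scene"):
    K=camera_info(cam)
    im=cv2.imread(f"pics/{cam}0.png");d=np.load(f"{cam}0.npz")['d'];P=cloud(K,d)
    h=cv2.cvtColor(im,cv2.COLOR_BGR2HSV)
    for n,m,z in(("red",((h[...,0]<8)|(h[...,0]>172))&(h[...,1]>150),.136),("blue",(abs(h[...,0].astype(int)-110)<12)&(h[...,1]>150),.11)):
        m=m&(abs(P[...,0]-.5)<.1)&(abs(P[...,1]+.1)<.1)&(abs(P[...,2]-z)<.012)
        v,u=np.nonzero(m);X=np.array([cast(K,a,b,z)[:2] for a,b in zip(u,v)])
        r=cv2.minAreaRect(X.astype(np.float32)*1000)
        print(cam,n,len(u),X.mean(0),r,np.median(P[m][:,2]))
E
cp pics/top0.png /tmp
```

```text
[[ 0.5877  0.079 ]
 [ 0.6013 -0.2593]
 [ 0.4141 -0.2675]
 [ 0.399   0.0705]]
[ 0.50052825 -0.09432519] yaw 0.04241876321911192 0.04397999114177941 0.33845426514682153 0.1881730063201991
axis [ 0.55547878 -0.09199286]
top red 68 [ 0.5568307  -0.08916271] ((556.4854736328125, -88.8873062133789), (41.5283317565918, 11.588948249816895), 5.376490116119385) 0.13448394789431056
top blue 45 [ 0.44833095 -0.1229275 ] ((448.6816101074219, -122.85586547851562), (8.096521377563477, 29.744932174682617), 88.16838836669922) 0.10873093601626622
scene red 100 [ 0.56216479 -0.09428591] ((561.706787109375, -94.60629272460938), (46.13302230834961, 15.512781143188477), 6.788208484649658) 0.13499520126622472
scene blue 58 [ 0.45388434 -0.12826151] ((454.3999328613281, -127.98274230957031), (34.33782196044922, 13.463401794433594), 3.4723713397979736) 0.10886900385943143
```

View pics/top0.png

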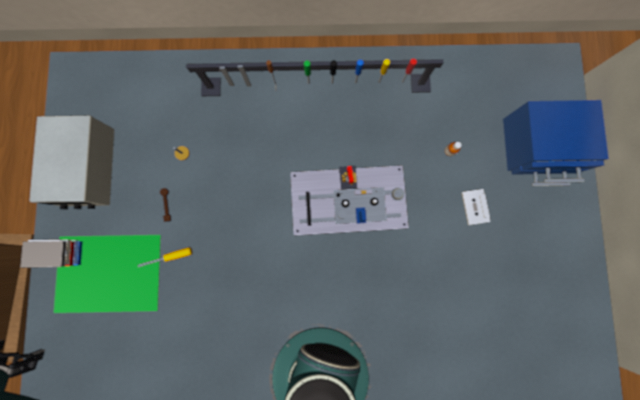

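```bash
cat >> h.py <<'E'
def rot(phi):  # jaw axis at angle phi
    y=np.array([np.cos(phi),np.sin(phi),0]);x=np.array([0,0,-1.]);return Ro.from_matrix(np.c_[x,y,np.cross(x,y)]).as_rotvec()
E
python3 - <<'E'
from h import *
print(Ro.from_rotvec(arm.read_tool_rot()).as_matrix().round(3))
for s in(1,-1):
  for a in (.133,-.6,-1.5):
    for z in (.107,.25):
      q=arm.solve_ik([.556,-.09,z],rot(a+s*np.pi/2)); print(s,a,z,None if q is None else np.round(q,2))
E
```

```text
[[-0.     0.229  0.973]
 [ 0.     0.973 -0.229]
 [-1.     0.    -0.   ]]
1 0.133 0.107 [-0.21 -0.07  1.83 -0.    1.38 -1.91]
1 0.133 0.25 [-0.21 -0.13  1.66 -0.    1.62 -1.91]
1 -0.6 0.107 [-0.21 -0.07  1.83  0.    1.38 -1.18]
1 -0.6 0.25 [-0.21 -0.13  1.66  0.    1.62 -1.18]
1 -1.5 0.107 [-0.21 -0.07  1.83  0.    1.38 -0.28]
1 -1.5 0.25 [-0.21 -0.13  1.66  0.    1.62 -0.28]
-1 0.133 0.107 [-0.21 -0.07  1.83 -0.    1.38  1.23]
-1 0.133 0.25 [-0.21 -0.13  1.66  0.    1.62  1.23]
-1 -0.6 0.107 [-0.21 -0.07  1.83  0.    1.38  1.97]
-1 -0.6 0.25 [-0.21 -0.13  1.66  0.    1.62  1.97]
-1 -1.5 0.107 [-0.21 -0.07  1.83  0.    1.38  2.87]
-1 -1.5 0.25 [-0.21 -0.13  1.66  0.    1.62  2.87]
```

Run:
```python
from h import *
arm.move_to([.52,-.092,.27],rot(.133+np.pi/2))
print(arm.read_clock(),arm.read_tcp_pos(),arm.read_contact_force())
K=camera_info("wrist");im,d=get_image("wrist");cv2.imwrite("pics/w1.png",im)
R=np.array(K['R']);print(-R.T@np.array(K['t']),R.round(2))
for n in("paddle_top","handle_top","cam"):
    for q in place_of("wrist",n)[:2]: print(n,q,cast(K,*q['location'],{'paddle_top':.136,'handle_top':.11,'cam':.052}[n]))
P=cloud(K,d);h=cv2.cvtColor(im,cv2.COLOR_BGR2HSV)
np.savez('w1.npz',P=P)
for n,m,z in(("red",((h[...,0]<8)|(h[...,0]>172))&(h[...,1]>150),.136),("blue",(abs(h[...,0].astype(int)-110)<12)&(h[...,1]>150),.11)):
    m=m&(abs(P[...,2]-z)<.006)
    v,u=np.nonzero(m)
    if len(u)<5: print(n,len(u));continue
    X=np.array([cast(K,a,b,z)[:2] for a,b in zip(u,v)])
    print(n,len(u),u.mean(),v.mean(),X.mean(0),cv2.minAreaRect(X.astype(np.float32)*1000),np.median(P[m][:,2]))
```

```text
3.9333 [ 0.52013218 -0.09154566  0.26994459] [-0.53677008 -0.46360473 -1.35959004]
[ 0.44729954 -0.10154006  0.41279316] [[-0.13  0.99  0.  ]
 [ 0.95  0.13  0.29]
 [ 0.29  0.04 -0.96]]
paddle_top {'location': [312.7, 223.2], 'p': 0.96} [ 0.55836166 -0.09230873  0.136     ]
handle_top {'location': [295.9, 94.1], 'p': 0.97} [ 0.44656904 -0.12237824  0.11      ]
cam {'location': [316.4, 194.0], 'p': 0.77} [ 0.55486363 -0.08987076  0.052     ]
red 542 314.26937269372695 220.98708487084872 [ 0.55613896 -0.09112379] ((556.4945068359375, -91.35633087158203), (43.734397888183594, 11.181402206420898), 7.664331436157227) 0.13609264592558606
blue 416 292.2451923076923 97.01201923076923 [ 0.44958021 -0.12537428] ((449.8094177246094, -125.2948226928711), (29.428640365600586, 11.213894844055176), 2.601243495941162) 0.1101792895381545
```

View pics/w1.png

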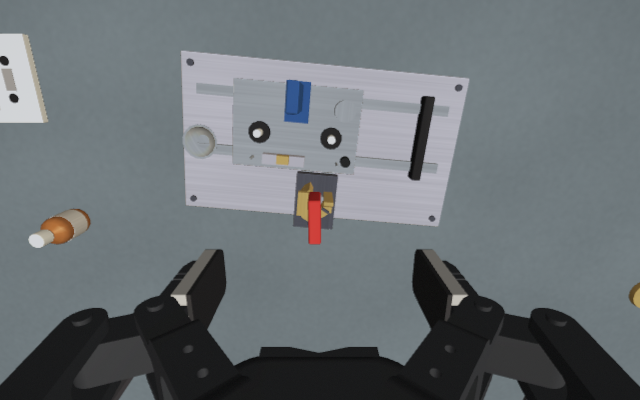

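The wrist view shows the paddle at (314,221). It measures 43.7 x 11.2 mm at 7.7°, which fits the given size and the expected 0.133 rad, so I take its centre as (0.5563, -0.0912). Next I descend and grip.

Run:
```python
from h import *
o=rot(.133+np.pi/2)
arm.move_to([.5563,-.0912,.17],o)
f0=arm.read_contact_force();print(f0)
print(arm.servo_line([.5563,-.0912,.1085],velocity=.05,f_stop=8))
print(arm.read_tcp_pos(),arm.read_contact_force(),arm.read_torque())
arm.close_gripper(20)
for i in range(2):
    arm.wait(.2);print(arm.read_contact_force(),arm.read_torque(),arm.read_gripper_width(),arm.read_tcp_pos(),arm.read_clock())
im,d=get_image("wrist");cv2.imwrite("pics/w2.png",im)
```

```text
[-0.96486306 -0.59884053  0.86893835]
False
[ 0.55645175 -0.09123808  0.10887375] [-0.43794415 -0.10194771  0.46484198] [-0.01547011 -0.03569706  0.00136587]
[-0.31042042  0.68467192  1.67340834] [0.12211704 0.11378493 0.02774332] 0.011449080731005248 [ 0.55631504 -0.09115922  0.10856773] 6.8833
[-0.92355534  0.94625992  2.09891586] [0.15182962 0.07620756 0.06336959] 0.011496311857964852 [ 0.55633605 -0.09119585  0.10856201] 7.0833
```

View pics/w2.png

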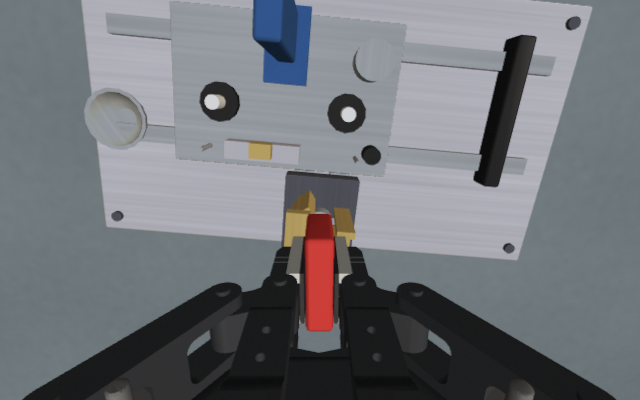

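The paddle is held evenly between the pads and the side forces are small. I lift in small steps and watch the force.

```bash
cat >> h.py <<'E'
def F(n=5):
    a=[]
    for _ in range(n):
        arm.wait(.02); a.append(np.r_[arm.read_contact_force(),arm.read_torque()])
    return np.mean(a,0)
E
python3 - <<'E'
from h import *
arm.close_gripper(70); arm.wait(.2)
p0=np.array(arm.read_tcp_pos());b=F();print(p0,b.round(2))
p=p0.copy();rec=[]
stop=arm.servo_line(p0+[0,0,.008],velocity=.02,f_stop=14)
print(stop); zt=.008;n=0
while zt<.0255:
    f=F(4);z=arm.read_tcp_pos()[2]-p0[2];ld=b[2]-f[2];ex=ld-3-.25*z*1e3
    print(round(zt*1e3,2),round(z*1e3,2),f.round(2),'ex',round(ex,2))
    n=n+1 if ex>3.0 else 0
    if ex>6 or n>=2: break
    zt+=.0007
    arm.servo_line([p0[0],p0[1],p0[2]+zt],velocity=.02)
print(arm.read_clock(),arm.read_gripper_width()); np.save('p0.npy',p0)
E
```

```text
[ 0.556367   -0.0911946   0.10863126] [-0.99  0.77  5.08  0.15  0.22  0.02]
True
8.0 1.38 [ 3.39 -0.78 -2.19 -0.23 -0.8  -0.02] ex 3.93
8.7 8.36 [ 1.96 -0.21 -6.41  0.01 -0.51  0.01] ex 6.39
8.5667 0.010566479087411821
```

Run:
```python
from h import *
p0=np.load('p0.npy');zt=.0087;n=0
while zt<.0265:
    f=F(5);z=arm.read_tcp_pos()[2]-p0[2];ld=.3-f[2];ex=ld-3-.25*z*1e3
    print(round(zt*1e3,2),round(z*1e3,2),f.round(2),'ex',round(ex,2))
    n=n+1 if ex>4 else 0
    if ex>7 or n>=2: break
    zt+=.0006
    arm.servo_line([p0[0],p0[1],p0[2]+zt],velocity=.01)
print(arm.read_clock(),arm.read_gripper_width())
```

```text
8.7 8.35 [ 1.98  0.34 -7.36 -0.02 -0.45  0.03] ex 2.57
9.3 9.21 [ 1.05  0.08 -7.44  0.04 -0.27  0.03] ex 2.44
9.9 9.9 [-0.04  0.64 -7.34  0.06 -0.11  0.01] ex 2.17
10.5 10.54 [-0.18  0.2  -6.71  0.08 -0.09  0.  ] ex 1.37
11.1 11.11 [ 0.19  0.79 -7.34  0.08 -0.07  0.01] ex 1.86
11.7 11.73 [-0.24  0.37 -7.27  0.08 -0.02  0.01] ex 1.64
12.3 12.31 [-0.35  0.35 -7.18  0.05 -0.02  0.01] ex 1.4
12.9 12.92 [-0.56  0.41 -7.25  0.03 -0.02  0.02] ex 1.33
13.5 13.52 [-0.31  0.61 -7.2   0.05 -0.01  0.03] ex 1.12
14.1 14.1 [-0.02  0.04 -7.72  0.06 -0.01  0.  ] ex 1.5
14.7 14.73 [-0.41  0.59 -7.65  0.06 -0.02  0.02] ex 1.27
15.3 15.3 [-0.24  0.27 -8.29  0.06 -0.03  0.02] ex 1.77
15.9 15.91 [-0.26  0.1  -8.35  0.04  0.01  0.01] ex 1.68
16.5 16.55 [-0.24  0.21 -8.14  0.07  0.01  0.04] ex 1.31
17.1 17.11 [-0.54  0.28 -8.22  0.06 -0.02  0.03] ex 1.25
17.7 17.74 [-0.73  0.53 -8.32  0.05 -0.01  0.  ] ex 1.19
18.3 18.31 [ 0.05 -0.04 -9.26  0.06 -0.    0.01] ex 1.99
18.9 18.94 [-0.43  0.54 -9.19  0.03 -0.01  0.  ] ex 1.76
19.5 19.53 [ 0.15  0.23 -9.42  0.06 -0.02  0.03] ex 1.84
20.1 20.1 [-0.57  0.   -9.47  0.06 -0.02  0.03] ex 1.75
20.7 20.72 [-0.36  0.45 -9.34  0.04 -0.02  0.01] ex 1.46
21.3 21.3 [-0.36  0.31 -9.44  0.07 -0.02  0.01] ex 1.41
21.9 21.92 [-0.45  0.3  -9.75  0.05 -0.03  0.05] ex 1.57
22.5 22.37 [ 4.400e-01  1.700e-01 -1.181e+01  2.000e-02 -1.300e-01  1.000e-02] ex 3.51
23.1 22.68 [ 1.500e+00  1.000e-02 -1.833e+01 -9.000e-02 -3.800e-01  3.000e-02] ex 9.96
16.65 0.010587858077396334
```

The buffer is felt at about 22 mm. I ease back to light contact, then twist in small steps while watching Mz.

```bash
cat > turn.py <<'E'
from h import *
p0=np.load('p0.npy')
P=p0+[0,0,.0222]
arm.servo_line(P,velocity=.01);f=F(6);print((arm.read_tcp_pos()-P)*1e3,f.round(3))
a=0;hist=[]
while a<1.6:
    a+=.1 if a<.7 else .025
    arm.servo_line(P,attitude=rot(.133+np.pi/2-a))
    f=F(4 if a<.7 else 8)
    R=Ro.from_rotvec(arm.read_tool_rot()).as_matrix();act=.133+np.pi/2-np.arctan2(R[1,1],R[0,1])
    model=.04+.02*(a-.09)
    print(round(a,3),round(act,3),((arm.read_tcp_pos()-P)*1e3).round(2),f.round(3),'exM',round(f[5]-model,3),round(arm.read_clock(),1))
    hist.append(f[5]-model)
    if np.hypot(f[0],f[1])>8 or f[2]<-20 or hist[-1]>.11 or (a>.75 and hist[-1]-np.median(hist[2:8])>.055): break
np.save('a.npy',a)
E
python3 turn.py
```

```text
[ 0.02581201 -0.00207242  0.17054089] [-2.1000e-01  5.7400e-01 -1.2971e+01  4.4000e-02 -2.0000e-03  3.8000e-02]
0.1 0.097 [-0.    0.05  0.15] [ -1.63    1.506 -11.631   0.24    0.269   0.032] exM -0.008 17.3
0.2 0.196 [0.   0.09 0.09] [ -1.519   2.413 -10.261   0.54    0.297   0.016] exM -0.026 17.6
0.3 0.295 [0.02 0.12 0.07] [-1.73   3.562 -9.879  0.798  0.305  0.064] exM 0.02 17.9
0.4 0.395 [0.02 0.14 0.04] [-1.555  4.833 -9.614  1.06   0.25   0.04 ] exM -0.007 18.3
0.5 0.496 [0.03 0.17 0.04] [-1.094  5.314 -9.704  1.187  0.223  0.038] exM -0.01 18.6
0.6 0.596 [0.06 0.3  0.01] [-0.786  6.414 -9.379  1.353  0.138  0.06 ] exM 0.01 18.9
0.7 0.696 [0.12 0.32 0.06] [-0.406  7.021 -9.472  1.471  0.096  0.065] exM 0.012 19.3
0.725 0.721 [0.14 0.38 0.06] [-0.527  6.762 -9.579  1.495  0.04   0.065] exM 0.012 19.7
0.75 0.746 [0.15 0.39 0.07] [-0.139  6.973 -9.809  1.529  0.019  0.057] exM 0.004 20.1
0.775 0.771 [0.17 0.4  0.08] [-1.300e-01  7.832e+00 -9.659e+00  1.579e+00 -6.000e-03  7.500e-02] exM 0.021 20.4
0.8 0.796 [0.18 0.43 0.07] [ 0.     7.513 -9.423  1.615 -0.027  0.063] exM 0.009 20.8
0.825 0.821 [0.21 0.44 0.09] [-0.377  7.316 -9.652  1.66  -0.05   0.073] exM 0.018 21.2
0.85 0.846 [0.22 0.48 0.1 ] [ 0.031  7.754 -9.841  1.647 -0.065  0.07 ] exM 0.015 21.6
0.875 0.871 [0.22 0.49 0.1 ] [ 0.38   7.623 -9.506  1.686 -0.102  0.06 ] exM 0.004 22.0
0.9 0.896 [0.23 0.5  0.08] [ 0.06   7.776 -9.671  1.718 -0.12   0.068] exM 0.012 22.4
0.925 0.921 [0.23 0.54 0.09] [ 0.168  8.421 -9.773  1.763 -0.15   0.079] exM 0.023 22.7
```

Fy is building to 8 N because the tool is slightly off the plunger's axis, so I relieve it by following the force. Then I carry on turning.

```bash
cat > turn2.py <<'E'
from h import *
p0=np.load('p0.npy');a=float(np.load('a.npy'))
P=p0+[0,0,.0222];P[1]+=.0005
def st(a,P):
    arm.servo_line(P,attitude=rot(.133+np.pi/2-a)); f=F(8)
    R=Ro.from_rotvec(arm.read_tool_rot()).as_matrix();act=.133+np.pi/2-np.arctan2(R[1,1],R[0,1])
    print(round(a,3),round(act,3),((arm.read_tcp_pos()-p0)*1e3).round(2),f.round(3),'exM',round(f[5]-.04-.02*(a-.09),3),round(arm.read_clock(),1));return f
f=st(a,P)
for _ in range(2):
    P[:2]+=np.clip(f[:2]*6e-5,-4e-4,4e-4);f=st(a,P)
hist=[f[5]-.04-.02*(a-.09)];base=.012
while a<1.6:
    a+=.025;P[:2]+=np.clip((f[:2]-[-.2,.3])*4e-5,-3e-4,3e-4)
    f=st(a,P);hist.append(f[5]-.04-.02*(a-.09)-base)
    if np.hypot(f[0],f[1])>8 or f[2]<-20 or hist[-1]>.05: break
np.save('a.npy',a);np.save('P.npy',P)
E
python3 turn2.py
```

```text
0.925 0.921 [ 0.26  0.82 22.3 ] [ 0.886  6.135 -9.696  1.396 -0.157  0.069] exM 0.012 23.1
0.925 0.922 [ 0.25  0.99 22.28] [ 0.714  5.276 -9.937  1.146 -0.192  0.084] exM 0.027 23.5
0.925 0.924 [ 0.18  1.15 22.25] [  1.033   4.165 -10.018   0.9    -0.263   0.068] exM 0.011 23.9
0.95 0.949 [ 0.19  1.27 22.24] [ 1.037  3.72  -9.848  0.777 -0.315  0.07 ] exM 0.013 24.3
0.975 0.974 [ 0.21  1.42 22.24] [ 0.918  3.325 -9.314  0.626 -0.255  0.099] exM 0.042 24.6
1.0 0.999 [ 0.23  1.55 22.24] [ 0.754  3.271 -9.184  0.543 -0.238  0.083] exM 0.024 25.0
1.025 1.024 [ 0.24  1.71 22.2 ] [ 0.415  2.986 -9.015  0.513 -0.168  0.129] exM 0.07 25.4
```

```bash
cat > turn3.py <<'E'
from h import *
p0=np.load('p0.npy');a=float(np.load('a.npy'));P=np.load('P.npy')
for da in (0,.02,.02):
    a+=da;arm.servo_line(P,attitude=rot(.133+np.pi/2-a)); f=F(14)
    print(a,((arm.read_tcp_pos()-p0)*1e3).round(2),f.round(3),round(f[5]-.052-.02*(a-.09),3),arm.read_clock())
    if f[5]-.052-.02*(a-.09)>.075: break
np.save('a.npy',a)
E
python3 turn3.py
```

```text
1.0250000000000001 [ 0.27  1.71 22.18] [ 0.043  2.823 -8.865  0.48  -0.149  0.108] 0.038 25.9
1.0450000000000002 [ 0.25  1.74 22.18] [ 0.239  3.768 -8.676  0.612 -0.139  0.133] 0.062 26.3833
1.0650000000000002 [ 0.29  1.77 22.21] [-0.111  4.94  -8.539  0.802 -0.15   0.161] 0.089 26.8667
```

```bash
cat > t4.py <<'E'
from h import *
p0=np.load('p0.npy');a=.985;P=np.load('P.npy')
for dz in (0,.4,.8,1.2,1.6):
    arm.servo_line(P+[0,0,dz/1e3],attitude=rot(.133+np.pi/2-a),velocity=.01); f=F(8)
    print(dz,((arm.read_tcp_pos()-p0)*1e3).round(2),f.round(3),round(f[5]-.052-.02*(a-.09),3),arm.read_clock())
    if f[2]<-13: break
arm.servo_line(P,velocity=.01);print(F(6).round(2))
E
python3 t4.py
```

```text
0 [ 0.29  1.64 22.18] [ 0.924  2.517 -9.499  0.48  -0.217  0.08 ] 0.01 27.25
0.4 [ 0.2   1.68 22.39] [  1.544   1.907 -13.108   0.292  -0.401   0.08 ] 0.01 27.6333
[  0.86   1.03 -10.92   0.27  -0.17   0.06]
```

The buffer is still directly above, so nothing slipped, and the wall is real at about 1.0 rad of tool turn. Next I lower into the notch.

```bash
cat > t5.py <<'E'
from h import *
p0=np.load('p0.npy');P=np.load('P.npy')
dz=0
for dz in (-1,-2,-3,-4,-4.5,-5,-5.4,-5.8):
    arm.servo_line(P+[0,0,dz/1e3],velocity=.012); f=F(6)
    print(dz,((arm.read_tcp_pos()-p0)*1e3).round(2),f.round(3),arm.read_clock())
    if f[2]>-4: break
np.save('dz.npy',dz)
E
python3 t5.py
```

```text
-1 [ 0.31  1.72 21.25] [ 0.415  1.706 -9.828  0.288 -0.174  0.093] 28.3333
-2 [ 0.29  1.72 20.16] [ 0.314  1.445 -9.104  0.272 -0.252  0.091] 28.6833
-3 [ 0.28  1.71 19.16] [ 0.486  1.707 -9.433  0.289 -0.238  0.09 ] 29.0333
-4 [ 0.29  1.7  18.19] [ 0.736  1.644 -8.845  0.27  -0.229  0.079] 29.3833
-4.5 [ 0.29  1.7  17.75] [ 0.205  1.47  -7.182  0.244 -0.203  0.061] 29.7333
-5 [ 0.3   1.68 17.23] [ 1.121  0.902 -6.815  0.242 -0.228  0.047] 30.0833
-5.4 [ 0.34  1.68 16.94] [-0.115  1.265 -4.638  0.209 -0.113  0.059] 30.4333
-5.8 [ 0.42  1.66 16.79] [-1.313  1.531  0.805  0.189  0.168  0.059] 30.7833
```

The floor is reached 5 mm below the buffer and the load is off the tool. I release and check.

```bash
cat > t6.py <<'E'
from h import *
arm.release();arm.wait(.1);p=np.array(arm.read_tcp_pos())
print(arm.read_gripper_width(),F(3).round(2))
arm.servo_line([p[0],p[1],.20],velocity=.1)
p=np.array([.50,-.09,.28]);arm.move_to(p,rot(.043+np.pi/2))
K=camera_info("wrist");im,d=get_image("wrist");cv2.imwrite("pics/w3.png",im)
P=cloud(K,d);h=cv2.cvtColor(im,cv2.COLOR_BGR2HSV)
for n,m,z in(("red",((h[...,0]<8)|(h[...,0]>172))&(h[...,1]>150),.153),("blue",(abs(h[...,0].astype(int)-110)<12)&(h[...,1]>150),.11)):
    m=m&(abs(P[...,2]-z)<.006);v,u=np.nonzero(m)
    X=np.array([cast(K,a,b,z)[:2] for a,b in zip(u,v)])
    print(n,len(u),u.mean(),v.mean(),X.mean(0),cv2.minAreaRect(X.astype(np.float32)*1000),np.median(P[m][:,2]))
print(arm.read_clock())
E
python3 t6.py
```

```text
0.08538367715364951 [ 0.18 -0.14  0.06 -0.03 -0.02 -0.01]
red 589 315.39388794567066 244.48217317487266 [ 0.55578801 -0.09111991] ((555.8670043945312, -91.32901000976562), (12.998271942138672, 43.62755584716797), 42.90068054199219) 0.15260485542752245
blue 360 284.2916666666667 121.65555555555555 [ 0.44929506 -0.12508444] ((449.2806091308594, -125.09347534179688), (28.93924903869629, 10.944451332092285), 2.56201434135437) 0.1101726595018844
33.475
```

View pics/w3.png

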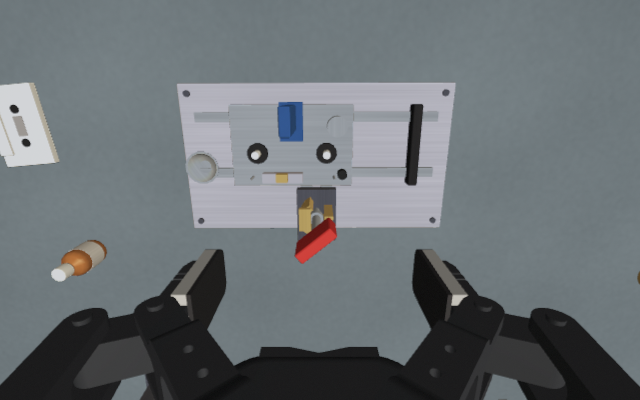

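The plunger stays parked: its top is at 0.1526 m (lift about 16.6 mm) and its turn is about 0.86 rad. The red paddle is at (315,244) and the blue post at (289,120), still home. Next I grip the post and slide the carriage.

```bash
cat > t7.py <<'E'
from h import *
yaw=.0435;o=rot(yaw+np.pi/2);q=np.array([.4495,-.1252,0])
arm.move_to(q+[0,0,.16],o)
print(arm.servo_line(q+[0,0,.084],velocity=.06,f_stop=8))
arm.close_gripper(25);arm.wait(.2)
p0=np.array(arm.read_tcp_pos());b=F(5);print(p0,b.round(2),arm.read_gripper_width(),arm.read_clock())
e=np.array([-np.sin(yaw),np.cos(yaw),0])
for s in(.01,.02,.03,.04,.05,.06,.065):
    arm.servo_line(p0+e*s,velocity=.03,f_stop=20);f=F(3);print(s,((arm.read_tcp_pos()-p0)@e).round(4),(f-b).round(2)[:3])
s=.065
while s<.076:
    s+=.001;arm.servo_line(p0+e*s,velocity=.02);f=F(4);print(s,((arm.read_tcp_pos()-p0)@e).round(4),(f-b).round(2)[:3])
    if (f-b)[:3]@e<-9: break
print(arm.read_clock())
E
python3 t7.py
```

```text
False
[ 0.44950511 -0.12525103  0.08411141] [-1.78 -0.56  2.96 -0.05  0.24  0.01] 0.011476392766166408 36.4333
0.01 0.0103 [ 0.18  2.77 -0.09]
0.02 0.0203 [ 0.19  2.43 -0.14]
0.03 0.0303 [-0.11  2.83 -0.48]
0.04 0.0403 [ 0.1   2.17 -0.52]
0.05 0.0503 [-0.2   2.45 -0.1 ]
0.06 0.0603 [-1.09  2.06 -0.24]
0.065 0.0652 [-0.7   2.73 -0.  ]
0.066 0.066 [-0.92  0.56 -0.65]
0.067 0.067 [-1.33 -0.61 -0.87]
0.068 0.0681 [-1.47 -0.51 -0.56]
0.069 0.0691 [-2.01  0.23 -0.21]
0.07 0.0696 [-1.67 -5.29 -0.91]
0.07100000000000001 0.0697 [ -1.39 -14.64  -2.56]
41.9
```

The stop is felt at 69.7 mm. I ease off, release, retreat and verify.

```bash
cat > t8.py <<'E'
from h import *
p=np.array(arm.read_tcp_pos());yaw=.0435;e=np.array([-np.sin(yaw),np.cos(yaw),0])
arm.servo_line(p,velocity=.02);print(F(4).round(2))
arm.release();arm.wait(.2)
arm.servo_line([p[0],p[1],.18],velocity=.1)
arm.move_to([.48,-.09,.3],rot(.043+np.pi/2))
K=camera_info("wrist");im,d=get_image("wrist");cv2.imwrite("pics/w4.png",im)
P=cloud(K,d);h=cv2.cvtColor(im,cv2.COLOR_BGR2HSV)
for n,m,z in(("red",((h[...,0]<8)|(h[...,0]>172))&(h[...,1]>150),.153),("blue",(abs(h[...,0].astype(int)-110)<12)&(h[...,1]>150),.11)):
    m=m&(abs(P[...,2]-z)<.006);v,u=np.nonzero(m)
    X=np.array([cast(K,a,b,z)[:2] for a,b in zip(u,v)])
    print(n,len(u),u.mean(),v.mean(),X.mean(0),cv2.minAreaRect(X.astype(np.float32)*1000),np.median(P[m][:,2]))
print(arm.read_clock())
E
python3 t8.py
```

```text
[-3.3  -4.8   1.28 -0.69  0.49  0.02]
red 489 314.88957055214723 253.4723926380368 [ 0.55549135 -0.09111663] ((555.5142822265625, -91.30841064453125), (12.811807632446289, 43.85540008544922), 42.88479995727539) 0.15246755636278256
blue 329 352.60182370820667 139.30395136778117 [ 0.44579586 -0.05677806] ((445.6182861328125, -56.838687896728516), (28.8518123626709, 11.459515571594238), 3.8437869548797607) 0.11006750744910884
44.8667
```

View pics/w4.png

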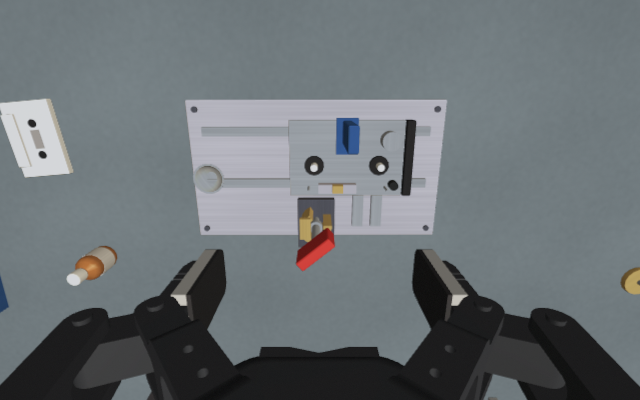

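The carriage's edge is flush with the black stop bar at (405,157), the paddle is still parked at (315,253), and the dish and bottle have not moved.

```bash
python3 -c "
from h import *
arm.finish_job();print(arm.read_clock())"
```

```text
the job is handed in; nothing more can be done
the job is handed in; nothing more can be done
```

The plunger is parked up in its rest notch and the carriage stands against its black stop. I handed the job in at about 45 s of the 72 s allowed; no verdict is reported.

- **Plunger:** I felt the buffer at about 22 mm of lift and the end wall at about 0.91 rad of turn. It then came down 5 mm onto the notch floor and stayed up when released. The last picture showed its lift at about 16.5 mm and its turn at about 0.86 rad.
- **Force on the plunger:** The largest vertical force read while pulling was about 18 N, spring included, against the limit of 22 N. Turning slightly off the plunger's axis built up about 8 N sideways, and I eased that by following the force.
- **Carriage:** It slid with 2 to 3 N of friction and met the stop at 69.7 mm by the arm's position. The camera put the post's travel at 68.3 mm, a 1.4 mm difference, but both are over the 66 mm needed. The picture shows the carriage flush with the bar.
- **Bystanders:** The shell, bottle and dish looked unmoved in the last picture. The lever and screwdriver were out of that view and the shaft only partly in it; I did not check those three again, but the arm did not work near them.

One early lift stopped short at 1.4 mm, when the force check tripped just after gripping. I went on from there in small steps.

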